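Unlock the tile clamp and hold its ratchet lever at the fourth click

TASK

Unlock the tile clamping bed by pressing three keys on the key box all the way down, one at a time, each released before the next: first the big round one, then the square one, then the small round one. Then swing the bed's ratchet lever by its upright post, counter-clockwise seen from above, exactly four clicks from rest, never as far as a fifth (it would crack the tile). The clamp does not latch, so finish while still holding the lever steady with the fingers at the fourth click; leave the loose things around it alone.

Things in the scene. Friction and masses are not known exactly. Their poses are not given: they have to be found in the camera images.
- bed: tile clamping bed: grey slab 160 (its x) x 260 (its y) x 30 high, fixed; origin at the centre of its underside, z up, its -x side roughly towards the robot. A carved 90 mm tile lies on it against a steel fence at its +y end; a rubber-faced jaw, top at 58, stands 22 from the tile. The round hub (56 across) of the lever is centred at x 0, y -70 in this frame.
- lever_hub (a point): point on the lever's upright axis, at the top of the hub, 76 above the table. A return spring (4.5 N at the post at rest, 7 N at click 4) is stronger than the clicks (3.7 N either way; peak push about 11 N): let go, the lever flies back to rest. The jaw moves 5 mm per click.
- lever_post (a point): centre of the top face of the lever's upright round black post, 125 above the table. The post, 18 across, stands free from 75 to 125 above the table on a flat steel arm (18 wide, 65 to 75 above the table), 90 out from the hub's axis. At rest the arm points 133 degrees clockwise (seen from above) from the bed's +x axis.
- clamp_lever (a joint): turn of the lever about the upright hub axis, rad; 0 at its rest stop, growing counter-clockwise seen from above (the post swings away from the robot, round the bed's -y end). One click every 0.25 rad (22.5 mm of the post's path): the push rises, then gives way as the lever falls over; click n sits at 0.25 x n rad, so click 4 at 1.0 (peaks lie between). Hard stop at 1.5.
- keybox: grey key box, 90 (its x) x 200 (its y) x 30 high, fixed to the table; origin at the centre of its underside. On it three grey key modules (46 square, 14 high) in a row along its y, 60 apart, each with one black key; which key stands at which place varies.
- key_big_top (a point): centre of the top face of the big round key, 32 across; 56 above the table when up, 12 above its module's top
- key_big (a joint): how far the big round key, 32 across is pressed down, m: 0 up, 0.006 fully down; spring, 2 N to start and 5 N fully down, pops up when let go
- key_square_top (a point): centre of the top face of the square key, 26 x 26; 56 above the table when up, 12 above its module's top
- key_square (a joint): how far the square key, 26 x 26 is pressed down, m: 0 up, 0.006 fully down; spring, 2 N to start and 5 N fully down, pops up when let go
- key_small_top (a point): centre of the top face of the small round key, 18 across; 56 above the table when up, 12 above its module's top
- key_small (a joint): how far the small round key, 18 across is pressed down, m: 0 up, 0.006 fully down; spring, 2 N to start and 5 N fully down, pops up when let go
- oxide_pot: small capped amber glass jar, 26 across, 36 high, standing on the bed behind the jaw (mm); loose, to be left alone
- wood_tool: flat wooden modelling tool, 150 x 12 x 8, lying between bed and key box (mm); loose, to be left alone
- mallet: hammer about 260 long lying at the back of the table (mm); loose, to be left alone
- blank_tile: bare clay tile 100 x 100 x 12 lying at the back right (mm); loose, to be left alone
- batten: thin wooden strip 380 x 35 x 10 lying at the left (mm); loose, to be left alone
- mug: white mug 76 across, 90 high, at the right (mm); loose, to be left alone
- slip_brush: brush about 200 long lying at the right (mm); loose, to be left alone

How it is judged:
By the outcome, as a careful person would: the job done as asked, in the order asked, and still so for the second after the job is handed in, while the arm keeps its last pose, push and grip.
It also fails if it takes over 61 s, if anything falls off the work surface, if the arm or the gripper's body presses on something with over 40 N, if the wrist force passes 120 N, or if a joint passes its speed limit or range.

ROBOT

A 6-joint arm with a two-finger parallel gripper is mounted at the origin on the work surface. World frame = base frame: x ahead of the robot, y to its left, z up, the work surface at z = 0. Lengths are in m, angles in degrees, forces in N, time in s.
With the tool pointing down it reaches from about 0.375 to 0.75 m from the base axis. Payload 9 kg.
Tool frame: the origin (TCP) lies where the fingers leave the gripper's body, on its centre line; the fingertips stand 73 mm ahead of it and the grasp point (between the pads) lies 54 mm ahead of it (robot.tip_reach is the distance from the TCP to the fingertips, in m); z points along the fingers, y is the direction in which the jaws open and shut (so a half turn about z gives the same grasp; the last joint's range is limited). The gripper opens to 85 mm and grips with 20 to 120 N. Pads are 22 mm wide; open, the fingers measure 114 mm over their backs; the gripper's body (76 mm by 85 mm) begins 54 mm behind the grasp point. The pads swing forward as they close: fully open they stand 13 mm farther back than shut.
Start: joints at [53.875, 5.964, 5.575, 89.605, 0, 77.527], TCP at [0.241, 0.55, 0.304] pointing down, gripper open.
Joint ranges: [-171.21, 171.21], [-48.23, 106.86], [-62.78, 66.21], [-105.2, 120.99], [-86.42, 89.51], [-180, 180]. Speed limits (degrees/s): [127.2, 127.2, 147.25, 180, 180, 180].

INTERFACE

Orientations are given as [roll, pitch, yaw] about the fixed x, y, z axes, in that order (R = Rz(yaw) Ry(pitch) Rx(roll)).
In Python, from plant import robot gives the robot as it stands. Calls block until the motion is done:
- robot.move_pose(position, orientation): joint-space move of the TCP to a pose.
- robot.line_to(position, vel=0.15, rotation=None, guard=None): straight line of the TCP; rotation=None keeps the orientation; vel is the mean speed in m/s. With guard (N) it stops when the force on the tool has changed by that much, and returns True; else False.
- robot.goto_joints(angles): joint-space move.
- robot.set_gripper(opening): finger opening in m; the grip force is fixed at half the most; returns when the fingers have stopped.
- robot.pause(seconds).
- robot.ik(position, orientation): joint angles nearest the present ones, or None.
- robot.observe(): the state.
- robot.grab_frame(name): name is "scene" or "top" or "wrist"; returns the picture (480x640x3 uint8, blue, green, red); there is no depth.
- robot.get_calibration(name): a dict with "vertical_fov" (degrees; the focal length in pixels is half the picture's height over the tangent of half this angle, whatever the lens; pixels are square), "cx", "cy" (the principal point, pixels), "rvec" (rotation vector, rad) and "tvec" (3), from world to camera coordinates, as OpenCV has them. Camera axes: x right, y down, z forward; pixel columns grow to the right and rows downward; lengths in m; the calibration is good to about 2 mm. A picture is of the moment at which its call begins: read the wrist's pose just before it. get_calibration takes no time and is no camera call; for the wrist camera it gives the pose at the moment of the call.
A pose or a line that the arm cannot do raises robot.IKError and nothing moves.
- robot.job_done(): hands the job in, once; it reports no verdict.
The state is a dict: "time": time; "q": joint angles; "qvel": joint speeds; "joint_torque": joint torques, N m; "tool_pos": TCP position; "tcp_rot": TCP orientation; "ft_force": force on the tool from outside, world axes, zero at the start; "torque": the same for the moment, N m; "gripper_width": finger opening in m.
Only numpy, scipy, OpenCV 4.12 (cv2) and the standard library are available. Lean on these libraries where they do the work, as an engineer would, in place of code of your own. Each camera call takes 0.05 s, during which the arm holds its last target.

## Working session

There is one attempt and no reset: what is moved stays moved. The work goes in short steps, each a Python script; the robot and the scene stay as the last script left them, time stands still between calls to the robot, and variables do not carry over. Pictures are saved under pics/ and viewed, and the job is handed in when it is done.

```bash
ls; mkdir -p pics
python3 - <<'E'
from plant import robot
import cv2
for n in ("scene","top","wrist"):
    c=robot.get_calibration(n); print(n,c)
    cv2.imwrite(f"pics/{n}0.png",robot.grab_frame(n))
o=robot.observe();print(o)
E
```

```text
pics
scene {'vertical_fov': 56.42034754358756, 'cx': 318.1353444522811, 'cy': 237.80826953218207, 'rvec': array([ 2.31004948,  0.62872047, -0.22836801]), 'tvec': array([-0.51304224, -0.14481536,  1.47254592])}
top {'vertical_fov': 55.40858355192008, 'cx': 322.6237684559577, 'cy': 238.252684099002, 'rvec': array([ 2.12833443, -2.0917781 ,  0.20885306]), 'tvec': array([8.65144358e-04, 6.03751319e-01, 1.32286322e+00])}
wrist {'vertical_fov': 66.0593213904306, 'cx': 314.9961922822438, 'cy': 237.14866693959823, 'rvec': array([-2.43476605, -1.59335855, -0.21273733]), 'tvec': array([-0.5996427 , -0.03544804,  0.37917142])}
{'time': 0.15, 'q': array([ 5.38754323e+01,  5.98960989e+00,  5.53786841e+00,  8.96057338e+01,
       -1.60837043e-05,  7.75251402e+01]), 'qvel': array([ 0.04423124, -0.26021286,  0.12106815, -0.01290321,  0.07678807,
       -0.12853604]), 'joint_torque': array([ 2.93333782e-03, -5.57355595e+01,  5.04008281e+01,  1.25650770e-02,
       -3.47862597e-04, -1.16290244e-05]), 'tool_pos': array([0.24058075, 0.54945285, 0.30331819]), 'tcp_rot': array([-1.79943878e+02, -1.23995900e-02,  1.56350286e+02]), 'ft_force': array([-0.05240226,  0.40807156, -0.43940905]), 'torque': array([ 0.03738503, -0.00464925,  0.00388892]), 'gripper_width': 0.08563340976659269}
```

View pics/scene0.png

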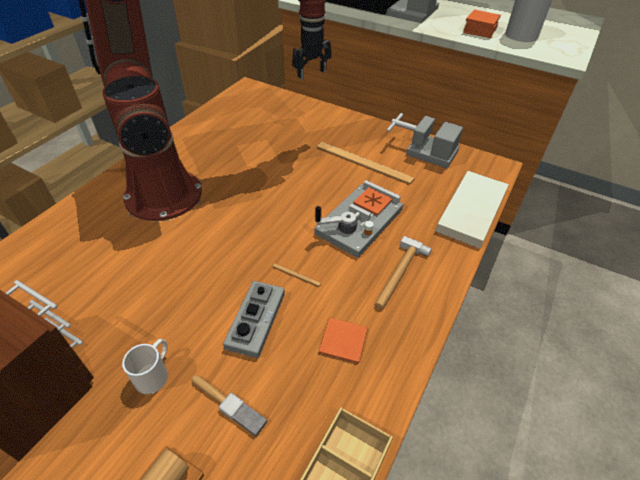

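View pics/top0.png

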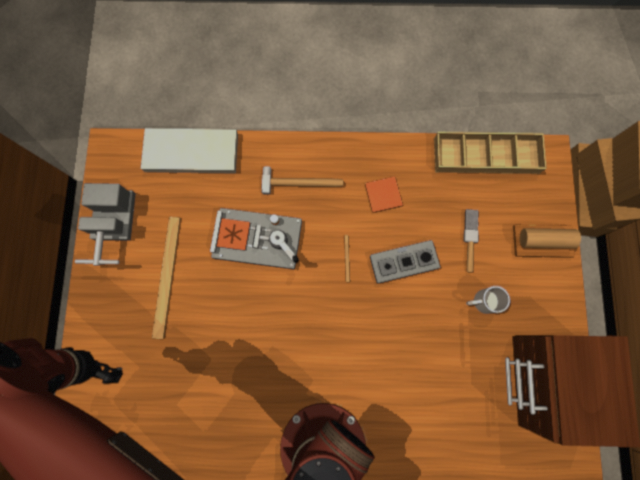

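View pics/wrist0.png

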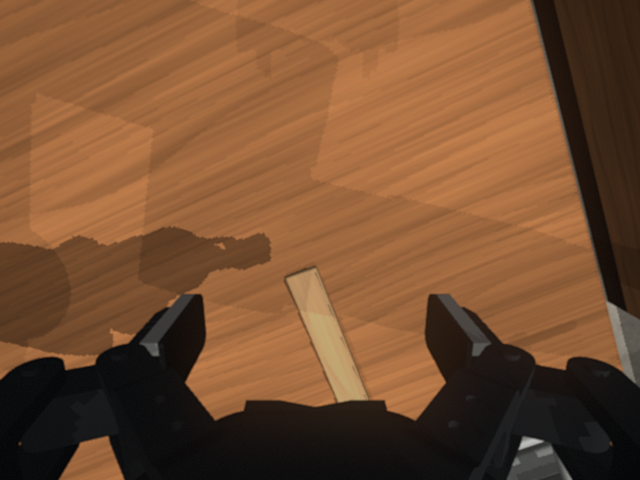

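The top view shows the bed (hub about 278,238; post about 296,260) and the key box (keys about 388,266 / 407,262 / 426,257). In the scene view the post is at about (318,210) and the keys run (261,290), (253,309), (243,329). I'll get rough positions, then move the wrist camera over each.

```bash
cat > h.py <<'E'
import numpy as np, cv2
from plant import robot
def cal(n):
    c=robot.get_calibration(n); f=240/np.tan(np.radians(c["vertical_fov"]/2))
    K=np.array([[f,0,c["cx"]],[0,f,c["cy"]],[0,0,1]]); R=cv2.Rodrigues(np.array(c["rvec"]))[0]
    return K,R,np.array(c["tvec"]).ravel()
def ray(c,uv):
    K,R,t=c; d=R.T@np.linalg.solve(K,np.array([uv[0],uv[1],1.])); return -R.T@t,d
def onz(c,uv,z):
    o,d=ray(c,uv); return o+d*(z-o[2])/d[2]
def tri(obs):
    A=0;b=0
    for c,uv in obs:
        o,d=ray(c,uv); d=d/np.linalg.norm(d); M=np.eye(3)-np.outer(d,d); A=A+M; b=b+M@o
    p=np.linalg.solve(A,b)
    return p,[proj(c,p)-np.array(uv) for c,uv in obs]
def proj(c,p):
    K,R,t=c; v=K@(R@np.array(p)+t); return v[:2]/v[2]
E
python3 - <<'E'
from h import *
np.set_printoptions(precision=4,suppress=True)
T=cal("top");S=cal("scene")
for n,a,b in [("post",(296,260),(318,210)),("hub",(278,238),(348,218)),("kL",(388,266),(261,290)),("kM",(407,262),(253,309)),("kR",(426,257),(243,329))]:
    p,r=tri([(T,a),(S,b)]);print(n,p,np.linalg.norm(p[:2]),r, onz(T,a,.056))
W=cal("wrist");K,R,t=W;o=robot.observe()
print("cam pos",-R.T@t, "fwd",R[2],"tcp",o["tool_pos"])
from scipy.spatial.transform import Rotation as Ro
Rt=Ro.from_euler("xyz",o["tcp_rot"],degrees=True).as_matrix()
print("cam in tool",Rt.T@(-R.T@t-o["tool_pos"]),"fwd in tool",Rt.T@R[2]); print(Rt)
im=cv2.imread("pics/top0.png");cv2.imwrite("pics/topz.png",cv2.resize(im[190:310,200:450],None,fx=3,fy=3,interpolation=cv2.INTER_CUBIC))
for y in (0,90,-90,180):
    print(y,robot.ik([.5,-.2,.3],[180,0,y]),robot.ik([.5,.1,.3],[180,0,y]))
E
```

```text
post [0.5323 0.09   0.11  ] 0.5398413081398313 [array([-1.0706, -1.4468]), array([-1.801 ,  0.3703])] [0.5366 0.0904 0.056 ]
hub [0.6037 0.1479 0.0667] 0.6215641366932725 [array([-0.5715, -0.8175]), array([-1.0031,  0.2339])] [0.6034 0.1473 0.056 ]
kL [ 0.5265 -0.1858  0.0473] 0.558287199564552 [array([-0.6326, -0.6992]), array([-1.0937,  0.1863])] [ 0.5231 -0.1865  0.056 ]
kM [ 0.5409 -0.2431  0.0443] 0.5930558723570045 [array([-0.8972, -0.9564]), array([-1.5787,  0.2672])] [ 0.5362 -0.2437  0.056 ]
kR [ 0.5559 -0.3018  0.0457] 0.6325283211783379 [array([-0.566 , -0.5735]), array([-1.0086,  0.1761])] [ 0.5524 -0.3012  0.056 ]
cam pos [0.1799 0.5763 0.3745] fwd [ 0.2416 -0.1066 -0.9645] tcp [0.2406 0.5495 0.3033]
cam in tool [ 0.0664  0.0002 -0.0712] fwd in tool [-0.2643  0.0002  0.9644]
[[-0.916   0.4011 -0.0006]
 [ 0.4011  0.916  -0.0008]
 [ 0.0002 -0.001  -1.    ]]
0 [-35.727   -4.8383  -5.7016  89.1368   0.     144.273 ] [ -3.4143  -9.8552 -10.326   89.5291   0.     176.5857]
90 [-35.727   -4.8383  -5.7016  89.1368   0.      54.273 ] [ -3.4143  -9.8552 -10.326   89.5291   0.      86.5857]
-90 [ -35.727    -4.8383   -5.7016   89.1368    0.     -125.727 ] [ -3.4143  -9.8552 -10.326   89.5291   0.     -93.4143]
180 [-35.727   -4.8383  -5.7016  89.1368   0.     -35.727 ] [ -3.4143  -9.8552 -10.326   89.5291   0.      -3.4143]
```

View pics/topz.png

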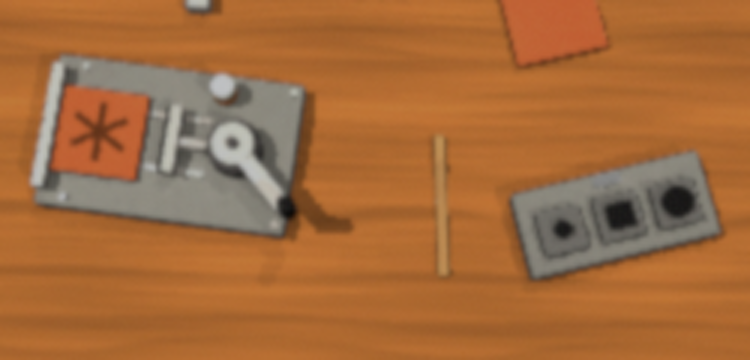

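Order along the box, left to right in the top view: small, square, big. Bed yaw is about -8°. Next are wrist views over the bed (two places), then over the keys (two places).

Run:
```python
from h import *
import pickle
D={}
def shot(n,p):
    robot.move_pose(p,[180,0,180]); robot.pause(0.2)
    D[n]=cal("wrist"); im=robot.grab_frame("wrist"); cv2.imwrite(f"pics/{n}.png",im)
    print(n,robot.observe()["time"])
shot("b1",[.53,.16,.28]); shot("b2",[.53,.07,.28]); shot("k1",[.53,-.20,.25]); shot("k2",[.53,-.29,.25])
pickle.dump(D,open("cals.pkl","wb"))
```

```text
b1 2.1667
b2 2.8667
k1 4.175
k2 4.875
```

View pics/b1.png

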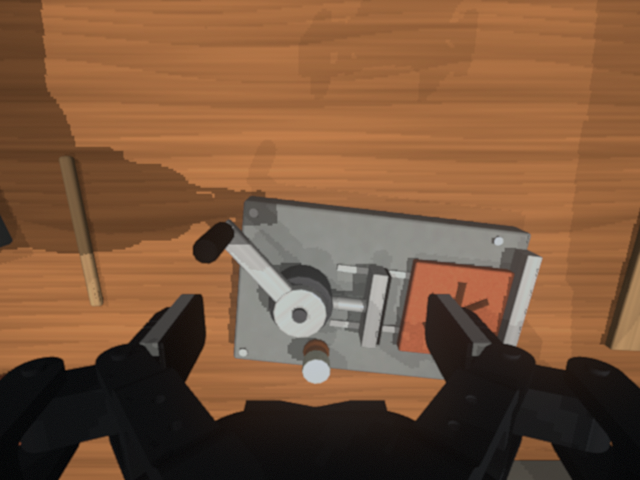

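View pics/b2.png

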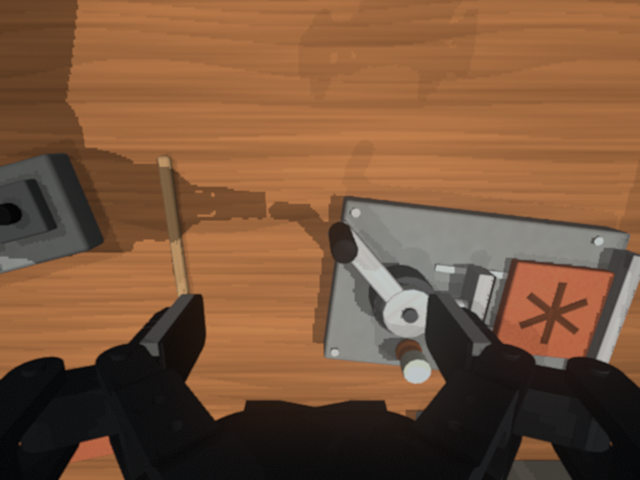

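View pics/k1.png

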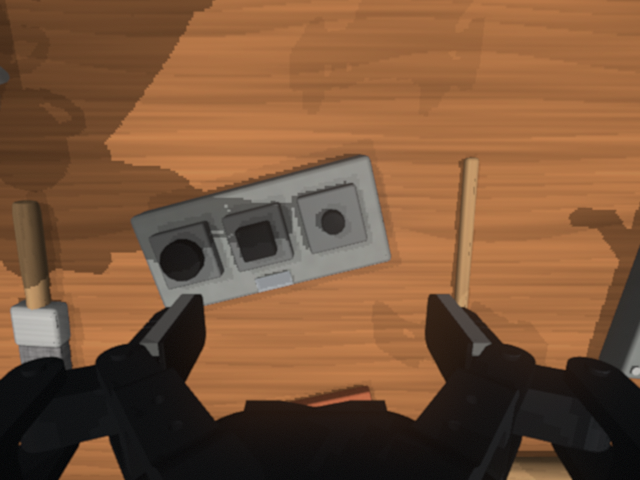

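View pics/k2.png

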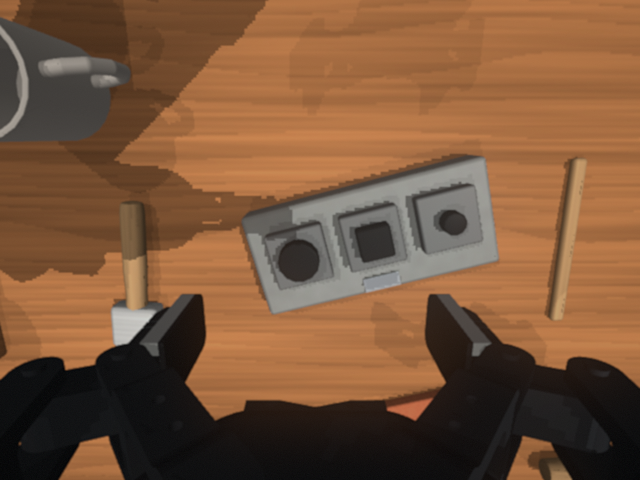

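Run:
```python
import cv2,numpy as np
def c(n,x,y,w,h,s=5):
    return cv2.resize(cv2.convertScaleAbs(cv2.imread(f"pics/{n}.png")[y:y+h,x:x+w],alpha=2.0,beta=20),None,fx=s,fy=s,interpolation=cv2.INTER_CUBIC)
cv2.imwrite("pics/zb.png",np.hstack([c("b1",185,210,80,60),c("b2",310,210,80,60)]))
cv2.imwrite("pics/zh.png",np.hstack([c("b1",260,275,80,60),c("b2",370,275,80,60)]))
cv2.imwrite("pics/zk.png",np.vstack([c("k1",140,190,230,100,3),c("k2",250,190,230,100,3)]))
```

```text
(no output)
```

View pics/zb.png

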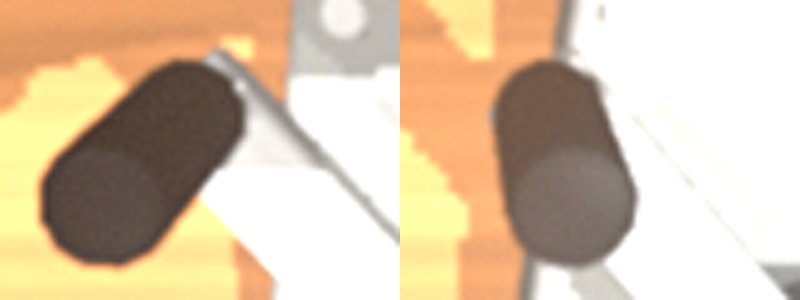

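View pics/zh.png

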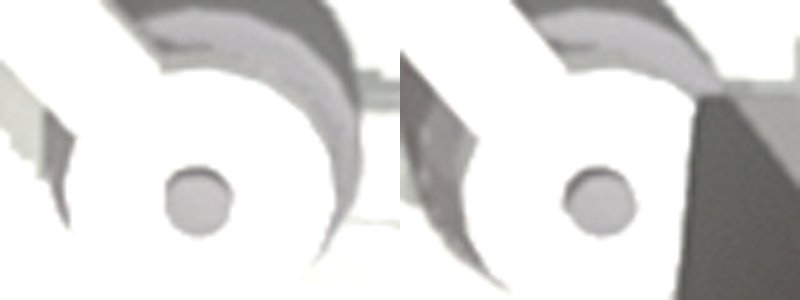

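View pics/zk.png

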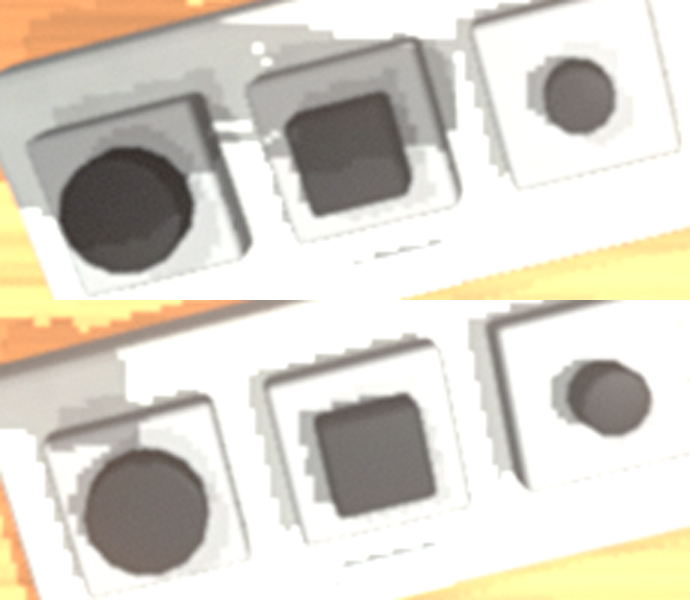

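Run:
```python
from h import *
import pickle
np.set_printoptions(precision=4,suppress=True)
D=pickle.load(open("cals.pkl","rb"))
P={}
for n,a,ua,b,ub,z in [("post","b1",(205.6,251.4),"b2",(345,251.4),.125),("hub","b1",(299.8,315.2),"b2",(410,315.2),.076),
 ("big","k1",(181.3,261.3),"k2",(298.7,261),.056),("sq","k1",(258,243.3),"k2",(375.7,244),.056),("small","k1",(333.3,222.6),"k2",(455,223),.056)]:
    p,r=tri([(D[a],ua),(D[b],ub)]); q1=onz(D[a],ua,z);q2=onz(D[b],ub,z)
    P[n]=(q1+q2)/2; print(n,p,np.abs(r).max(),q1,q2)
v=P["post"]-P["hub"];print("r",np.hypot(*v[:2]),"ang",np.degrees(np.arctan2(v[1],v[0])))
print(np.linalg.norm(P["big"]-P["sq"]),np.linalg.norm(P["sq"]-P["small"]))
# bed yaw from slab corners (b2, z=.03): near edge
a=onz(D["b2"],(346,198),.03);b=onz(D["b1"],(527,232),.03);d=b-a
print("bed len",np.linalg.norm(d),"yaw",np.degrees(np.arctan2(d[1],d[0]))-90)
pickle.dump(P,open("P.pkl","wb"))
```

```text
post [0.5352 0.0903 0.1245] 0.035283566081886875 [0.5351 0.0904 0.125 ] [0.5351 0.0902 0.125 ]
hub [0.6041 0.1484 0.0783] 0.04015460852946262 [0.6054 0.1483 0.076 ] [0.6053 0.1491 0.076 ]
big [ 0.5569 -0.3014  0.0527] 0.473800922356304 [ 0.5562 -0.3002  0.056 ] [ 0.5554 -0.3013  0.056 ]
sq [ 0.5436 -0.2424  0.0499] 0.0489059252178663 [ 0.5418 -0.2415  0.056 ] [ 0.5419 -0.2435  0.056 ]
small [ 0.526  -0.1852  0.0548] 0.08652488181832041 [ 0.5257 -0.1853  0.056 ] [ 0.5256 -0.1857  0.056 ]
r 0.09133200622049845 ang -140.26620589007408
0.059948994497636736 0.0592022089044326
bed len 0.2549567293261366 yaw -6.846522051257807
```

Heights (post 0.1245, hub 0.078, keys 0.050–0.055), spacing (60/59 mm) and lever radius (91 mm) all match the text. Pressing the big key first, guarded.

```bash
cat >> h.py <<'E'
def press(p):
    tr=robot.tip_reach; up=[p[0],p[1],.056+tr+.020]
    robot.move_pose(up,[180,0,180]); robot.pause(.15)
    robot.line_to([p[0],p[1],.056+tr+.004],vel=.06)
    f0=robot.observe()["ft_force"]
    hit=robot.line_to([p[0],p[1],.056+tr-.012],vel=.02,guard=14)
    robot.pause(.15); o=robot.observe()
    print("hit",hit,"tip z",round(o["tool_pos"][2]-tr,4),"dF",np.round(o["ft_force"]-f0,1),"w",round(o["gripper_width"],4))
    robot.line_to(up,vel=.08); robot.pause(.2)
    o=robot.observe();print("t",o["time"],"F",np.round(o["ft_force"],1))
E
python3 - <<'E'
from h import *
import pickle
P=pickle.load(open("P.pkl","rb"))
robot.set_gripper(0.0); print(robot.observe()["time"], robot.tip_reach)
press(P["big"])
D=cal("wrist");im=robot.grab_frame("wrist");cv2.imwrite("pics/p1.png",im)
E
```

```text
5.6417 0.0726
hit True tip z 0.0501 dF [-0.5 -0.1  6.8] w 0.0002
t 8.1167 F [-0.1  1.1 -0.4]
```

View pics/p1.png

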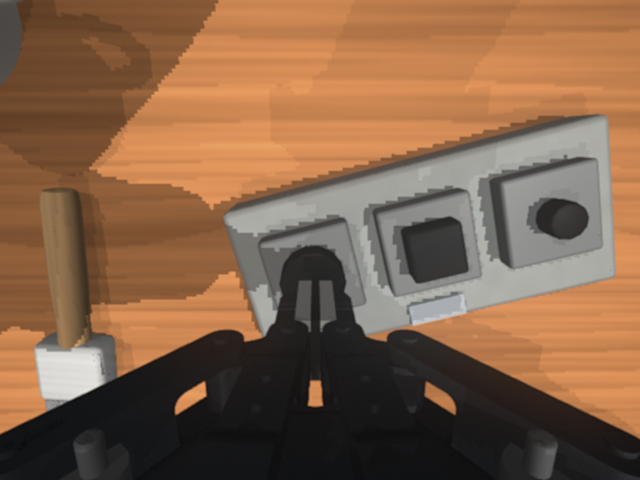

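The key went down 6 mm (tip at 0.0501), reaching 14 N at the stop against a 5 N spring, and popped up again. The fingertips are centred on the big key at about (315,275). Next come the square and small keys.

```bash
sed -i 's/guard=14/guard=18/' h.py
python3 - <<'E'
from h import *
import pickle
P=pickle.load(open("P.pkl","rb"))
press(P["sq"])
cv2.imwrite("pics/p2.png",robot.grab_frame("wrist"))
press(P["small"])
cv2.imwrite("pics/p3.png",robot.grab_frame("wrist"))
a=cv2.imread("pics/p2.png");b=cv2.imread("pics/p3.png")
cv2.imwrite("pics/p23.png",cv2.resize(np.hstack([a,b]),(800,300)))
E
```

```text
hit True tip z 0.05 dF [-2.   1.   7.7] w -0.0005
t 10.5 F [ 0.1  0.7 -0.6]
hit True tip z 0.05 dF [-2.5  1.6  7.8] w -0.0
t 12.8833 F [-0.  -0.4 -0.1]
```

View pics/p23.png

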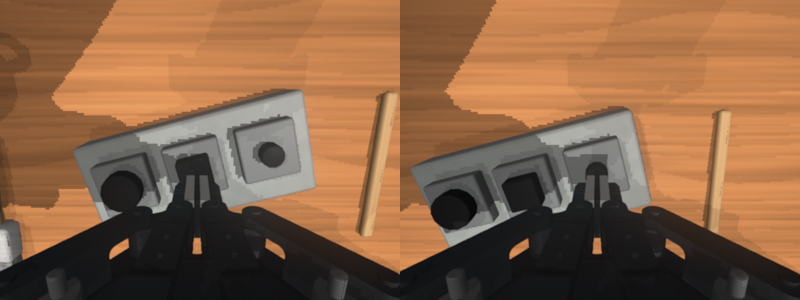

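All three keys bottomed at 0.0500 and were released. Now I'll grip the post with the jaws closing along the tangent.

Run:
```python
from h import *
import pickle
P=pickle.load(open("P.pkl","rb"))
p=P["post"]; tr=robot.tip_reach
th=-140.27
o=robot.observe()["tool_pos"]
robot.line_to([o[0],o[1],.26],vel=.2)
robot.move_pose([p[0],p[1],.26],[180,0,th]); robot.set_gripper(.055)
cv2.imwrite("pics/g0.png",robot.grab_frame("wrist"))
hit=robot.line_to([p[0],p[1],.088+tr],vel=.08,guard=8)
o=robot.observe();print(hit,o["tool_pos"],o["tcp_rot"],o["gripper_width"],np.round(o["ft_force"],1),o["time"])
cv2.imwrite("pics/g1.png",robot.grab_frame("wrist"))
a=cv2.imread("pics/g0.png");b=cv2.imread("pics/g1.png")
cv2.imwrite("pics/g01.png",cv2.resize(np.hstack([a,b]),(800,300)))
```

```text
False [0.5353972  0.09032824 0.16119297] [-1.79964584e+02  3.64389262e-02 -1.40269631e+02] 0.05549185196908413 [-0.5  0.5 -0.1] 16.7167
```

View pics/g01.png

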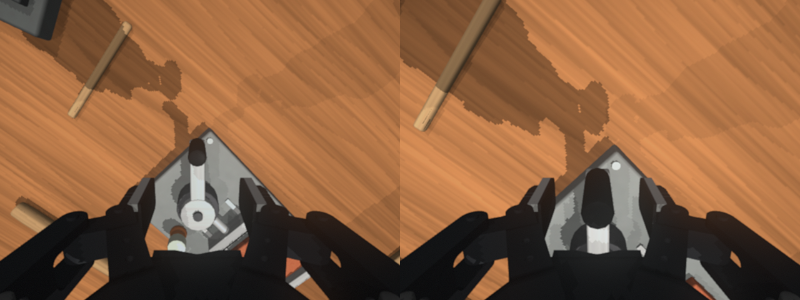

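The post (about (316,340) in the full-size picture) sits centred between the pads. Closing.

Run:
```python
from h import *
robot.set_gripper(0.0); robot.pause(.2)
o=robot.observe();print(o["tool_pos"],o["gripper_width"],np.round(o["ft_force"],1),np.round(o["torque"],2),o["time"])
cv2.imwrite("pics/g2.png",robot.grab_frame("wrist"))
```

```text
[0.53513516 0.09034641 0.16084833] 0.016519951735097772 [-2.2  1.   5.4] [ 0.02  0.31 -0.02] 17.3917
```

View pics/g2.png

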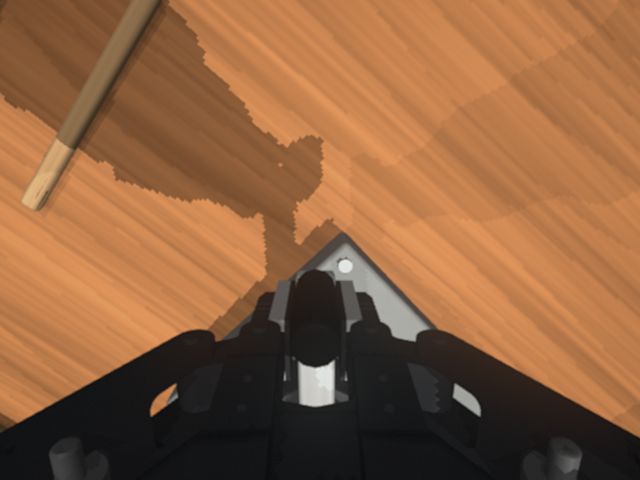

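The post is held between both pads (width 16.5 mm, post at about (316,320)). Swinging it along the arc with a log of the tangential force.

```bash
cat >> h.py <<'E'
TH0=-140.27; PP=np.array([.5352,.0903]); RR=.0905
_u=np.array([np.cos(np.radians(TH0)),np.sin(np.radians(TH0))]); HC=PP-RR*_u
def swing(a,z,vel=.05):
    t=np.radians(TH0)+a; p=HC+RR*np.array([np.cos(t),np.sin(t)])
    robot.line_to([p[0],p[1],z],vel=vel,rotation=[180,0,TH0+np.degrees(a)])
    o=robot.observe(); tp=o["tool_pos"]; d=tp[:2]-HC
    ang=np.arctan2(d[1],d[0])-np.radians(TH0); F=o["ft_force"]
    print("a",round(a,3),"meas",round(ang,3),"r",round(np.hypot(*d),4),"Ft",round(F[:2]@[-np.sin(t),np.cos(t)],1),"Fr",round(F[:2]@[np.cos(t),np.sin(t)],1),"Fz",round(F[2],1),"w",round(o["gripper_width"],4),"t",round(o["time"],2))
E
python3 - <<'E'
from h import *
z=.1606
for i in range(1,9): swing(i*.0625,z,.04)
robot.pause(.2);cv2.imwrite("pics/s2.png",robot.grab_frame("wrist"));cv2.imwrite("pics/t2.png",robot.grab_frame("top"))
E
```

```text
a 0.062 meas 0.056 r 0.0905 Ft -5.6 Fr 0.8 Fz 8.1 w 0.0164 t 17.73
a 0.125 meas 0.122 r 0.0904 Ft -3.5 Fr 1.1 Fz 7.1 w 0.0164 t 18.02
a 0.188 meas 0.189 r 0.0903 Ft -2.1 Fr 0.4 Fz 5.3 w 0.0165 t 18.32
a 0.25 meas 0.246 r 0.0903 Ft -4.6 Fr 0.2 Fz 6.4 w 0.0168 t 18.61
a 0.312 meas 0.304 r 0.0902 Ft -7.1 Fr -0.6 Fz 7.8 w 0.0172 t 18.9
a 0.375 meas 0.37 r 0.0902 Ft -4.6 Fr -1.3 Fz 7.3 w 0.0169 t 19.19
a 0.438 meas 0.437 r 0.0901 Ft -3.0 Fr -1.5 Fz 6.2 w 0.0168 t 19.48
a 0.5 meas 0.494 r 0.09 Ft -4.4 Fr -2.6 Fz 7.7 w 0.0169 t 19.77
```

View pics/s2.png

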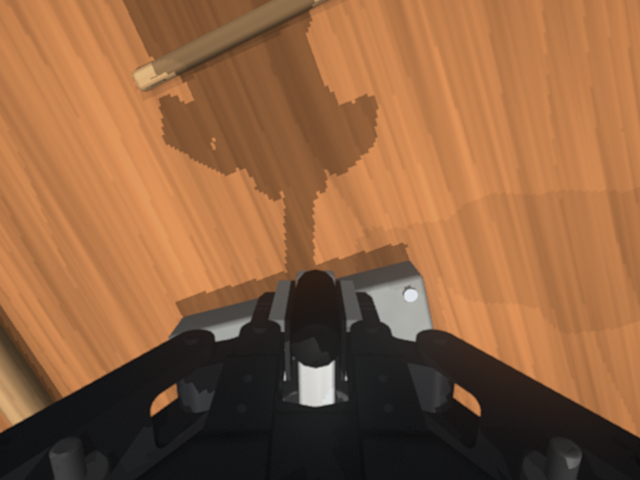

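The post stays gripped, and the force pattern repeats every 0.25 rad in phase with the clicks (two so far). On to click 4.

Run:
```python
from h import *
z=.1606
for i in range(9,17): swing(i*.0625,z,.04)
robot.pause(.3);swing(1.0,z)
D=cal("wrist");cv2.imwrite("pics/s4.png",robot.grab_frame("wrist"));cv2.imwrite("pics/t4.png",robot.grab_frame("top"));s=robot.grab_frame("scene")
a=cv2.imread("pics/t4.png")[190:310,200:450]; cv2.imwrite("pics/f4.png",np.vstack([cv2.resize(a,(600,288),interpolation=2),cv2.resize(s[160:280,270:520],(600,288),interpolation=2)]))
```

```text
a 0.562 meas 0.553 r 0.09 Ft -8.1 Fr -3.3 Fz 8.9 w 0.0165 t 20.37
a 0.625 meas 0.618 r 0.0899 Ft -5.5 Fr -3.6 Fz 8.8 w 0.0165 t 20.66
a 0.688 meas 0.685 r 0.0898 Ft -2.9 Fr -3.6 Fz 5.9 w 0.0168 t 20.95
a 0.75 meas 0.743 r 0.0897 Ft -6.3 Fr -3.6 Fz 8.9 w 0.0165 t 21.24
a 0.812 meas 0.801 r 0.0896 Ft -8.1 Fr -5.5 Fz 10.1 w 0.0164 t 21.53
a 0.875 meas 0.867 r 0.0895 Ft -6.9 Fr -5.9 Fz 8.3 w 0.0166 t 21.82
a 0.938 meas 0.934 r 0.0894 Ft -4.4 Fr -5.3 Fz 7.5 w 0.0164 t 22.12
a 1.0 meas 0.993 r 0.0894 Ft -6.1 Fr -6.5 Fz 9.1 w 0.0168 t 22.41
a 1.0 meas 0.992 r 0.0893 Ft -6.2 Fr -5.3 Fz 10.0 w 0.0167 t 22.96
```

View pics/s4.png

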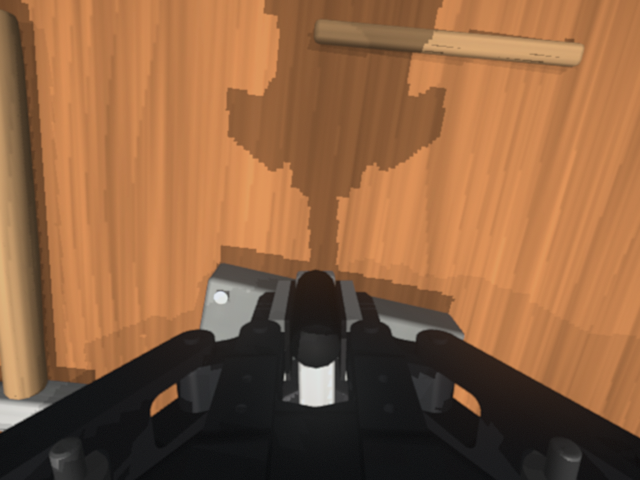

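View pics/f4.png

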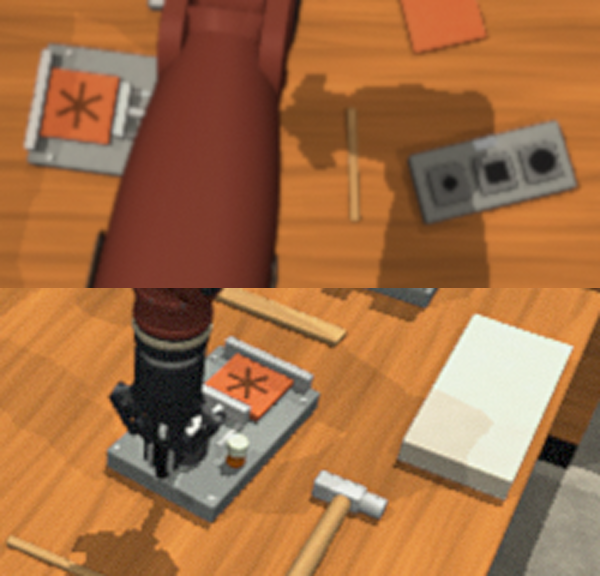

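The lever is held; the scene view shows the jaw close to the tile, the amber pot and mallet undisturbed. I'll correct the 0.008 rad lag and cross-check the lever angle against the bed edge in the wrist picture.

Run:
```python
from h import *
z=.1606
swing(1.007,z); robot.pause(.4)
D=cal("wrist");cv2.imwrite("pics/s5.png",robot.grab_frame("wrist"));s=robot.grab_frame("scene")
a=onz(D,(222,265),.03);b=onz(D,(452,318),.03)  # -y end edge
d=(a-b)[:2]; d*=np.sign(d[0]); y=np.degrees(np.arctan2(d[1],d[0])); print("edge yaw",y, "corner dist",np.linalg.norm(a-b))
o=robot.observe();tp=o["tool_pos"][:2];v=tp-HC;an=np.degrees(np.arctan2(v[1],v[0]))
print("lever(TCP)",np.radians(an-TH0),"vs bed -7:",np.radians(an+7+133),"w/ edge",np.radians(an-y+133),np.round(o["ft_force"],1),o["time"])
pt=onz(D,(317,347),.125);v=pt[:2]-HC;print("post img",pt,np.radians(np.degrees(np.arctan2(v[1],v[0]))-TH0),np.hypot(*v))
cv2.imwrite("pics/s5z.png",cv2.resize(cv2.convertScaleAbs(cv2.imread("pics/s5.png")[240:440,160:480],alpha=2),None,fx=2.5,fy=2.5,interpolation=2))
cv2.imwrite("pics/sc5.png",cv2.resize(s[170:270,290:440],None,fx=5,fy=5,interpolation=2))
```

```text
a 1.007 meas 0.998 r 0.0894 Ft -6.7 Fr -5.9 Fz 9.5 w 0.0166 t 23.36
edge yaw -6.589741648629923 corner dist 0.14080610785250408
lever(TCP) 0.9978214769440716 vs bed -7: 0.9931090879636868 w/ edge 0.9859487289484752 [-7.7  5.4  9.6] 23.8583
post img [0.61533166 0.05910784 0.125     ] 0.995109651675827 0.08965774953059041
```

View pics/s5z.png

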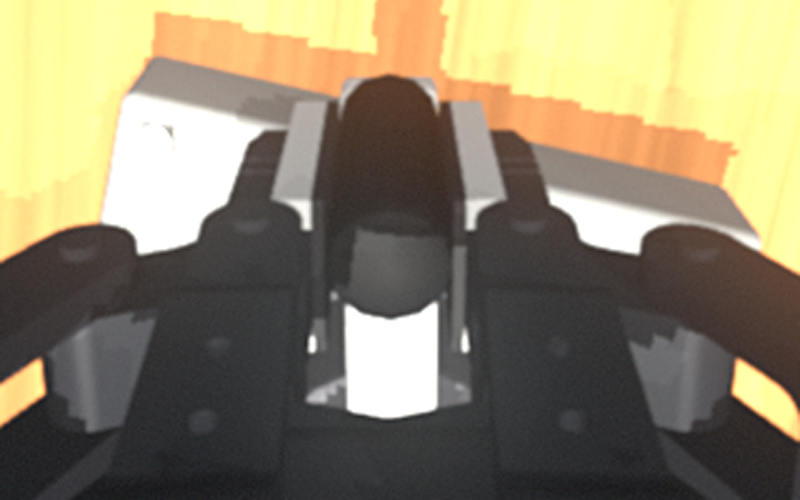

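View pics/sc5.png

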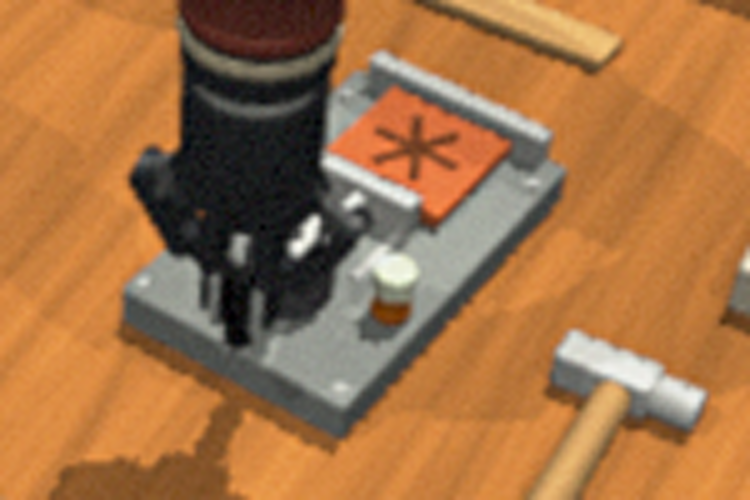

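The lever reads 0.99–1.00 rad by arm pose, post image and bed edge. The jaw is nearly at the tile, the pot stands in place and the grip is steady. Handing in.

```bash
python3 -c "
from plant import robot
robot.job_done(); print(robot.observe()['time'])"
```

```text
the job is handed in; nothing more can be done
the job is handed in; nothing more can be done
```

The job is handed in, at about 24 s on the robot's clock (limit 61 s), with the gripper still holding the lever at the fourth click. No verdict is reported.

- **Keys:** I pressed the big round, square and small round keys in that order, one at a time. Each went down about 6 mm (fingertip heights 0.0501, 0.0500 and 0.0500) to its stop at 14–18 N. Each was released before the next.
- **Lever:** I gripped the post and swung it counter-clockwise. The push rose and gave way four times, in step with the 0.25 rad clicks.
- **Final lever angle:** It reads 0.998 rad from the arm pose and 0.995 from the post in the wrist image. The bed edge gives 0.986, but that edge measured about 141 mm against its true 160, so I trust it less. The arm was never commanded past 1.007 rad.
- **Holding force:** It was steady at about 6.7 N along the swing (7 N expected), plus about 6 N along the arm and 9.5 N vertically from slight grip misalignment.
- **Surroundings:** The final scene view shows the jaw close to the tile and the oxide pot and mallet in place. I did not recheck the mug, brush or blank tile at the end, but the arm never went near them.

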